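# Open the child-resistant vitamin tub on the breakfast ledge

## Task

Push the square vitamin tub fully home into the steel bracket on the ledge so that it cannot twist. Then open its child-resistant cap: press it hard down and, while it is down, turn it anticlockwise until it comes free and pops up; lift it off and set it gently, rib upwards, in the middle of the cream plate. Leave the tub in the bracket and do not disturb the other breakfast things.

Things in the scene. Friction and masses are not known exactly. Their poses are not given: they have to be found in the camera images.
- bracket: Fixed U-shaped stainless steel bracket on the ledge, open to its own -x (towards the robot); position, yaw and side vary. Walls 30 mm high, 6 mm thick. Origin: on the ledge (z 0) where the middle of the tub's underside lies when fully home; x into the bracket, y left. Inner face of the back wall at x +56 mm, of the side walls at y +-59 mm (4 mm clearance each side) from x -10 mm on.
- mouth (a point): Middle of the bracket's mouth on the ledge, 52 mm in front of the bracket's origin. From here the flared ends of the side walls lead in: 74 mm either side of the middle here, narrowing to 59 mm at 10 mm in front of the bracket's origin. The tub can jam there if pushed hard while off the middle line.
- tub: Loose squat white plastic tub, 0.3 to 0.6 kg, standing upright 80 to 110 mm short of home before the bracket's mouth, within 5 mm of its middle line and 5 degrees of square. Square body 110 x 110 mm, 50 mm high, upright sides. Origin: middle of the underside; x the way it goes in, z up. It slides without tipping when pushed on its near side at about 40 mm height.
- neck (a point): Middle of the rim of the tub's round neck, 76 mm above the tub's underside. The neck is 66 mm in diameter, inside the cap, and carries the three seats that hold the cap.
- cap: Loose white child-resistant cap, 110 g, locked on the tub. Round, 90 mm in diameter, with a straight upright grip rib across its flat top: 64 mm long along y, 14 mm wide along x, 22 mm high, its top 54 mm above the origin. Origin: on the axis at the skirt's lower edge, 60 mm above the tub's underside when closed. x is parallel to the tub's x when closed (rib crosswise to the push); z up.
- cap_top (a point): Middle of the cap's flat top (inside the foot of the rib), 32 mm above the cap's origin, 92 mm above the ledge when closed. Fingertips standing on the flat either side of the rib can press the cap: a spring inside resists with 7 N before it moves, then 1 N more per mm; it bottoms at 8 mm. Unless pressed down more than 4 mm it turns only 3 degrees.
- cap_skirt (a point): The cap's axis at the skirt's lower edge. Seen from above, pressed down, it turns anticlockwise only, with up to about 0.3 N m. Between 42 and 75 degrees from closed (best 58) it is free; an end stop follows. Let go there, it rises 5 mm above its closed height and lifts straight off, clear of the neck after 20 mm. Set down, it stands on this edge; its liner stays inside.
- plate: Loose cream ceramic plate, 200 mm in diameter, 20 mm high rim, 350 g. Origin: middle of the underside; z up. Flat inner floor 5 mm above the ledge, about 120 mm in diameter. It stands on the other side of the middle from the bracket; which side varies.
- salt_shaker: Bystander: glass salt shaker, 42 mm in diameter, 82 mm high, standing between the bracket and the plate. Origin: middle of the underside.
- mug: Bystander: stainless steel mug, 76 mm in diameter, 85 mm high, with a handle, in the middle near the robot. Origin: middle of the underside.
- chopstick_holder: Bystander: bamboo chopstick holder, 66 mm in diameter, 120 mm high, chopsticks up to 215 mm, on the left. Origin: middle of the underside.
- jam_jar: Bystander: round jam jar, 72 mm in diameter, 95 mm high, at the far left. Origin: middle of the underside.
- bowl: Bystander: white bowl, 124 mm in diameter, 55 mm high, in the middle beyond the task's things. Origin: middle of the underside.
- sauce_bottle: Bystander: dark bottle, 60 mm in diameter, 190 mm high, at the far right. Origin: middle of the underside.
- biscuit_tin: Bystander: metal biscuit tin, 114 x 164 mm, 88 mm high, on the right. Origin: middle of the underside.

How it is judged:
By the outcome, as a careful person would: the job done as asked, in the order asked, and still so for the second after the job is handed in, with the robot touching nothing.
It also fails if it takes over 69 s, if anything falls off the work surface, if the arm or the gripper's body presses on something with over 40 N, if the wrist force passes 120 N, or if a joint passes its speed limit or range.

## Robot

A 6-joint arm with a two-finger parallel gripper is mounted at the origin on the work surface. World frame = base frame: x ahead of the robot, y to its left, z up, the work surface at z = 0. Lengths are in m, angles in rad, forces in N, time in s.
With the tool pointing down it reaches from about 0.35 to 0.975 m from the base axis. Payload 4.9 kg.
Tool frame: the origin (TCP) lies on the centre line of the jaws, within the pads' length; the fingertips stand 14 mm ahead of it and the grasp point (between the pads) lies 5 mm behind it (nose_length is the distance from the TCP to the fingertips, in m); y points along the fingers, x is the direction in which the jaws open and shut, and the axes are right-handed (so a half turn about y gives the same grasp; the last joint's range is limited). The gripper opens to 85 mm and grips with 20 to 120 N. Pads are 22 mm wide; open, the fingers measure 114 mm over their backs; the gripper's body (76 mm by 85 mm) begins 54 mm behind the grasp point. The pads swing forward as they close: fully open they stand 13 mm farther back than shut.
Start: joints at [1.22, 0.053, 1.613, -0, 1.476, -0.119], TCP at [0.144, 0.608, 0.245] pointing down, gripper open.
Joint ranges: [-3.01, 3.01], [-1.01, 2.22], [0.06, 2.58], [-1.02, 4.17], [0.09, 2.62], [-3.14, 3.14]. Speed limits (rad/s): [2.57, 2.57, 3.14, 3.14, 3.14, 3.14].

## Interface

Orientations are given as a rotation vector (axis times angle).
In Python, from station import get_obs, get_image, finish_job, nose_length gives the robot as it stands.
- The arm moves only by the tool send_rows, never from a script. Its argument "deltas" is a list of rows, each a list of 7 numbers: the gripper's target within -1 to 1 (fully open at 1, half-way at 0, shut at -1), then the shift along the tool's x, y, z in m, then the turn, a rotation vector about the tool's x, y, z in degrees. In form: [[hand, tx, ty, tz, wx, wy, wz], ...]. A call has exactly 10 rows; each row is the pose to reach, as a shift and turn from the pose commanded when the call began, along the tool's axes at that moment; what a row does not reach only later rows make up. A row lasts 1/8 s, in which the tool goes at most 62.5 mm and 10.7 degrees, less where a joint would pass 70% of its speed; a pose out of reach is approached as far as the arm can. A call with a gripper value outside its range is refused whole. The fingers move at their own pace and stop on an object; "newtons" is the grip in N (left out, the last holds). Time passes only in rows, so rows that repeat a pose let the fingers close, or fill a call up. It gives the time, the measured TCP pose, the force and the opening at its end, in the units of the state.
- get_obs(): the state, without advancing time (a new reading comes with each control period).
- get_image(name): name is "scene" or "top" or "wrist"; returns a dict with "frame" (420x560x3 uint8, red, green, blue), "mtx" (3x3 intrinsics, pixels), "rvec" (rotation vector, rad) and "tvec" (3), from world to camera coordinates, as OpenCV has them. Camera axes: x right, y down, z forward; pixel columns grow to the right and rows downward; lengths in m; the calibration is good to about 2 mm. A picture is of the moment at which its call begins. There is no depth.
- finish_job(): hands the job in, once; it reports no verdict.
The state is a dict: "t": time; "q": joint angles; "dq": joint speeds; "effort": joint torques, N m; "tool_pos": TCP position; "tool_rot": TCP orientation; "contact_force": force on the tool from outside, world axes, zero at the start; "wrist_torque": the same for the moment, N m; "opening": finger opening in m.
Only numpy, scipy, OpenCV 4.12 (cv2) and the standard library are available. Lean on these libraries where they do the work, as an engineer would, in place of code of your own. Each camera call takes 0.05 s, during which the arm holds its last target.

## Working session

There is one attempt and no reset: what is moved stays moved. The work goes in short steps, Python scripts to look and compute and a tool call to move; the robot and the scene stay as the last step left them, time stands still between calls to the robot, and variables do not carry over. Pictures are saved under pics/ and viewed, and the job is handed in when it is done.

Besides the shell and the picture viewer there is one more tool, called as name(argument=value, ...), one argument or row to a line, values as JSON. send_rows: Moves the arm, as the interface text tells. Its arguments: {"type":"object","properties":{"deltas":{"type":"array"},"newtons":{"type":"number"}},"required":["deltas"]}

```bash
ls; mkdir -p pics
python3 - <<'E'
from station import *
import cv2
o=get_obs()
for k,v in o.items(): print(k,v)
print(nose_length)
for n in ("scene","top","wrist"):
    d=get_image(n); cv2.imwrite(f"pics/{n}0.png",d["frame"][:,:,::-1]); print(n,d["mtx"],d["rvec"],d["tvec"])
E
```

```text
pics
t 0.0
q [ 1.22000073e+00  5.33336862e-02  1.61431724e+00  5.20233438e-06
  1.47598530e+00 -1.18993759e-01]
dq [ 0.00108512 -0.00010416  0.00013182 -0.00036839 -0.00015966 -0.00149289]
effort [ 8.61807393e-06 -3.93671465e+01 -3.70179570e+01 -1.92869829e-04
  6.83135717e-03  1.27155383e-05]
tool_pos [0.14336893 0.6077174  0.24406347]
tool_rot [-1.31106536 -1.03546282  1.03837741]
contact_force [ 0.74360771  0.33398985 -0.47215834]
wrist_torque [ 0.00469356 -0.00839145  0.01117233]
opening 0.08529633296018203
0.014
scene [[460.12612393   0.         280.67175006]
 [  0.         460.12612393 208.89987761]
 [  0.           0.           1.        ]] [ 1.5997476   2.00095844 -0.79741629] [ 0.12607981 -0.38200428  1.83053323]
top [[484.47502565   0.         279.30521615]
 [  0.         484.47502565 202.6285837 ]
 [  0.           0.           1.        ]] [ 2.12833102 -2.19042035  0.10719286] [0.00878554 0.61324622 1.3116631 ]
wrist [[333.41240174   0.         280.29145441]
 [  0.         333.41240174 210.74429351]
 [  0.           0.           1.        ]] [-2.280053   -1.80685184 -0.25539463] [-0.62484939 -0.03730035  0.37801003]
```

View pics/scene0.png

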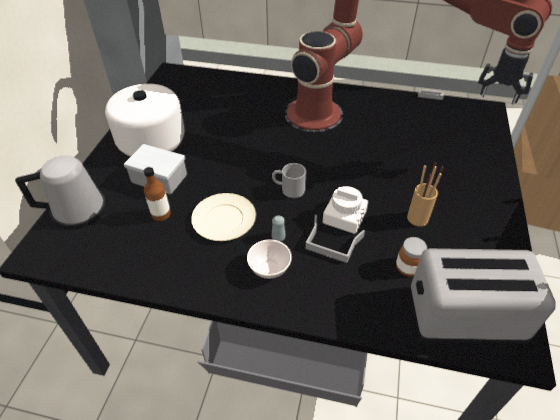

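View pics/top0.png

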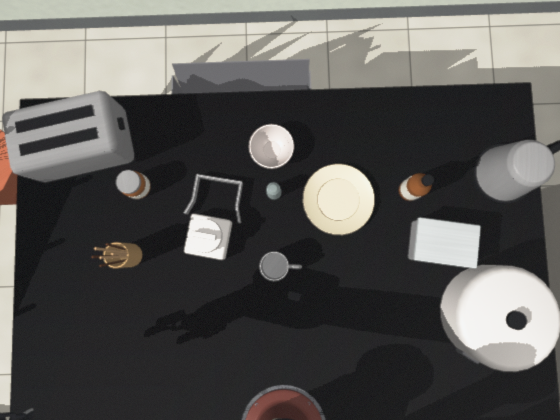

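View pics/wrist0.png

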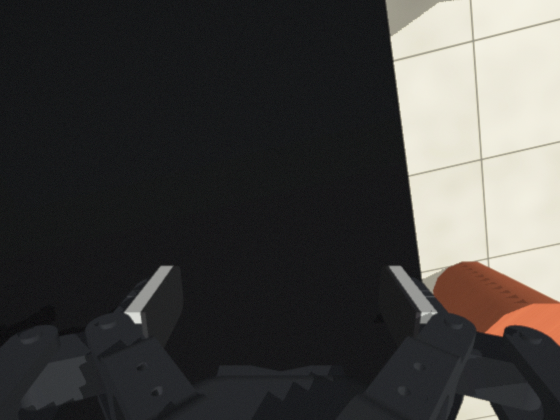

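The pictures show the tub at top-px (208,237), the bracket beyond it at (217,195), the plate at (339,200), the mug at (274,266), and the shaker at (273,190). I'll zoom in to measure.

```bash
cat > h.py <<'E'
import numpy as np, cv2
from scipy.spatial.transform import Rotation as R
def cam(d):
    return d["mtx"],cv2.Rodrigues(np.array(d["rvec"],float))[0],np.array(d["tvec"],float)
def pix2z(d,u,v,z):
    K,r,t=cam(d); ray=r.T@np.linalg.inv(K)@np.array([u,v,1.]); c=-r.T@t
    return c+ray*(z-c[2])/ray[2]
def proj(d,P):
    K,r,t=cam(d); return cv2.projectPoints(np.array(P,float).reshape(-1,3),r,t,K,None)[0].reshape(-1,2)
def save(name,img): cv2.imwrite("pics/"+name,img[:,:,::-1])
E
python3 - <<'E'
from h import *; from station import *; import pickle
d=get_image("top"); s=get_image("scene"); pickle.dump((d,s),open("im0.pkl","wb"))
f=d["frame"][160:280,160:310]; save("topz.png",cv2.resize(f,None,fx=5,fy=5,interpolation=cv2.INTER_CUBIC))
f=s["frame"][170:280,290:400]; save("scz.png",cv2.resize(f,None,fx=5,fy=5,interpolation=cv2.INTER_CUBIC))
print(get_obs()["t"]); print(R.from_rotvec(get_obs()["tool_rot"]).as_matrix().round(3))
E
```

```text
0.25
[[ 0.23  -0.    -0.973]
 [ 0.973 -0.001  0.23 ]
 [-0.001 -1.     0.   ]]
```

View pics/topz.png

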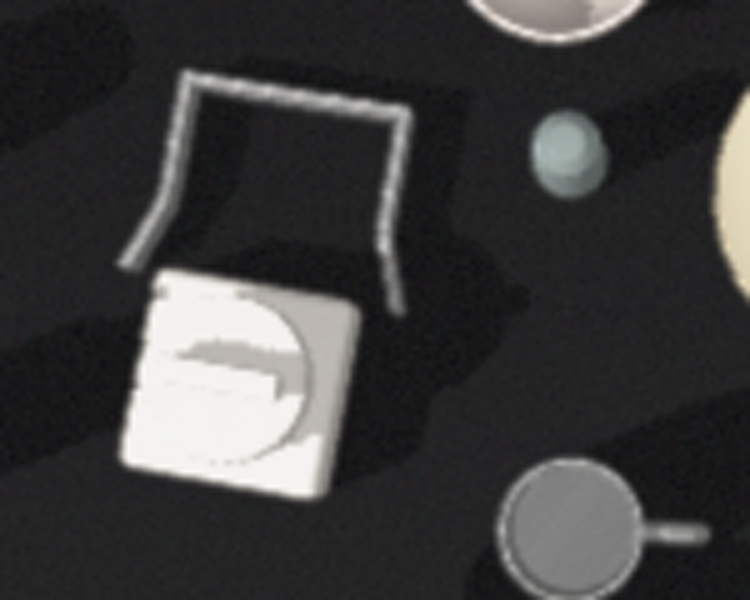

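View pics/scz.png

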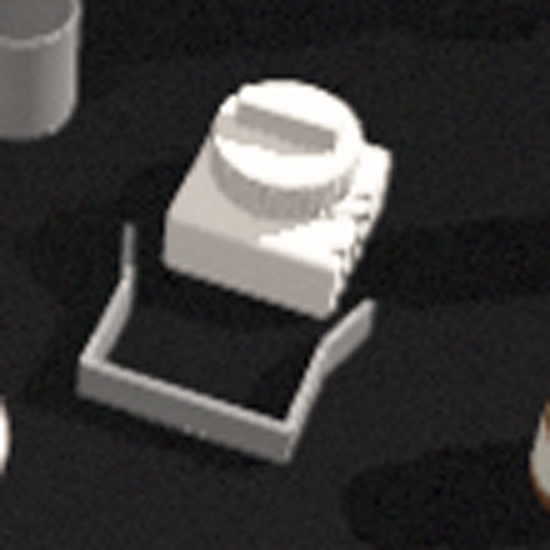

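```bash
cat > fit.py <<'E'
from h import *
from scipy.optimize import minimize
S=4
def box(x0,x1,y0,y1,z0,z1): return np.array([[x,y,z] for x in(x0,x1) for y in(y0,y1) for z in(z0,z1)])
def cyl(r,z0,z1,c=(0,0),n=40):
    a=np.linspace(0,2*np.pi,n,endpoint=False); return np.array([[c[0]+r*np.cos(t),c[1]+r*np.sin(t),z] for t in a for z in(z0,z1)])
def quadwall(p,q,th,side,h=.03):
    p=np.array(p);q=np.array(q);d=(q-p)/np.linalg.norm(q-p);n=np.array([-d[1],d[0]])*side*th
    return np.array([[*c,z] for c in(p,q,q+n,p+n) for z in(0,h)])
tub=[box(-.055,.055,-.055,.055,0,.05),cyl(.045,.06,.092),box(-.007,.007,-.032,.032,.092,.114),cyl(.033,.05,.06)]
bracket=[box(.056,.062,-.065,.065,0,.03),box(-.01,.062,.059,.065,0,.03),box(-.01,.062,-.065,-.059,0,.03),
  quadwall((-.01,.059),(-.052,.074),.006,-1),quadwall((-.01,-.059),(-.052,-.074),.006,1)]
plate=[cyl(.1,.018,.02),cyl(.06,0,.005)]
cap=[cyl(.045,0,.032),box(-.007,.007,-.032,.032,.032,.054)]
def world(pts,p):
    c,s=np.cos(p[2]),np.sin(p[2]); z=p[3] if len(p)>3 else 0
    return np.c_[c*pts[:,0]-s*pts[:,1]+p[0],s*pts[:,0]+c*pts[:,1]+p[1],pts[:,2]+z]
def render(d,model,p,win):
    u0,v0,u1,v1=win; m=np.zeros(((v1-v0)*S,(u1-u0)*S),np.uint8)
    for b in model:
        q=(proj(d,world(b,p))+0.5-[u0,v0])*S-0.5
        h=cv2.convexHull(q.astype(np.float32)); cv2.fillConvexPoly(m,np.round(h*16).astype(np.int32),255,shift=4)
    return cv2.resize(m,None,fx=1/S,fy=1/S,interpolation=cv2.INTER_AREA)/255.
def fit(views,model,p0,wins,lo,hi):
    obs=[]
    for d,w in zip(views,wins):
        g=d["frame"][w[1]:w[3],w[0]:w[2]].astype(float).mean(2); obs.append(np.clip((g-lo)/(hi-lo),0,1))
    f=lambda p: sum(np.mean((render(d,model,p,w)-o)**2)*o.size for d,w,o in zip(views,wins,obs))
    n=len(p0);st=np.array([.01,.01,.1,.01][:n])
    best=None
    for k in range(3):
        r=minimize(f,p0 if best is None else best.x,method="Nelder-Mead",options=dict(initial_simplex=np.vstack([p0 if best is None else best.x]+[(p0 if best is None else best.x)+st[i]*np.eye(n)[i]*(.5**k) for i in range(n)]),xatol=1e-5,fatol=1e-4,maxiter=400))
        best=r
    return best.x,best.fun
E
python3 - <<'E'
from fit import *; import pickle
d,s=pickle.load(open("im0.pkl","rb"))
c=pix2z(d,160+240/5,160+385/5,.05); b=pix2z(d,160+290/5,160+180/5,.03); pl=pix2z(d,339,200,.02)
print(c,b,pl)
yaw=-np.arctan2(35,200); print(yaw)
for nm,v,w in (("top",[d],[(180,210,236,264)]),("scene",[s],[(318,182,374,236)]),("both",[d,s],[(180,210,236,264),(318,182,374,236)])):
    print(nm,"tub",*fit(v,tub,np.array([c[0],c[1],yaw]),w,30,150))
for nm,v,w in (("top",[d],[(181,170,248,212)]),("scene",[s],[(302,214,370,266)])):
    print(nm,"br",*fit(v,bracket,np.array([b[0],b[1],yaw]),w,40,130))
print([proj(d,[[0.6,0,0]]),proj(s,[[.6,0,0]])])
E
```

```text
[0.52290706 0.18804147 0.05      ] [0.63733195 0.1618741  0.03      ] [ 0.61725677 -0.17620002  0.02      ]
-0.17324566645236494
top tub [ 0.52520142  0.19257509 -0.20578633] 24.842010738391217
scene tub [ 0.52594137  0.19653711 -0.2036436 ] 41.979628721859115
both tub [ 0.52546949  0.19449183 -0.2054187 ] 110.63557640757827
top br [ 0.62987715  0.17218742 -0.19540377] 13.644085418238951
scene br [ 0.62938638  0.17502602 -0.19278007] 604.8740038731542
[array([[276.47465777, 208.6514587 ]]), array([[278.29825445, 223.4022275 ]])]
```

```bash
cat > mv.py <<'E'
from h import *
from station import *
def down(th,tilt=0):
    x=np.array([np.cos(th),np.sin(th),0]);y=np.array([0,0,-1.]);z=np.cross(x,y)
    return R.from_matrix(np.c_[x,y,z])*R.from_euler('x',tilt,degrees=True)
def delta(pos,rot,p0=None,r0=None):
    o=get_obs(); p0=o["tool_pos"] if p0 is None else np.array(p0); r0=R.from_rotvec(o["tool_rot"]) if r0 is None else r0
    t=r0.inv().apply(np.array(pos)-p0); w=(r0.inv()*rot).as_rotvec(degrees=True)
    print("shift mm",(t*1e3).round(1),"dist",np.linalg.norm(t).round(3),"turn deg",w.round(2))
E
python3 - <<'E'
from fit import *; from mv import *; import pickle
d,s=pickle.load(open("im0.pkl","rb"))
print("plate top",*fit([d],[plate[0]],np.array([.617,-.176,0]),[(298,160,380,240)],40,120))
print("plate scene",*fit([s],[plate[0]],np.array([.617,-.176,0]),[(186,190,262,246)],40,120))
# masks tub in scene for bracket
w=(302,214,370,266); s2={**s,"frame":s["frame"].copy()}
m=render(s,tub,[.526,.1965,-.204],(290,170,400,280))>0
m=cv2.dilate(m.astype(np.uint8),np.ones((5,5)))>0
s2["frame"][170:280,290:400][m]=20
print("br scene",*fit([s2],bracket,np.array([.6297,.1735,-.195]),[w],40,130))
for n,u,v,z in (("salt",273,188,.08),("mug",274,266,.085),("chop",125,255,.12),("jam",131,184,.095),("bowl",271,146,.055)):
    print(n,pix2z(d,u,v,z).round(3))
for k in range(3): print(get_obs()["tool_pos"])
r=get_obs(); 
th=-.2+np.pi/2
X=np.array([np.cos(-.2),np.sin(-.2),0]); 
delta(np.array([.5255,.1945,0])-.125*X+[0,0,.12],down(th,-20))
E
```

```text
plate top [ 0.62103102 -0.17415227  0.09321253] 39.73382929642445
plate scene [ 0.62118002 -0.17031879 -0.04916256] 46.94536656574394
br scene [ 0.62935189  0.17515247 -0.19261626] 41.65536730886981
salt [0.648 0.007 0.08 ]
mug [0.44  0.009 0.085]
chop [0.48  0.392 0.12 ]
jam [0.668 0.385 0.095]
bowl [0.769 0.01  0.055]
[0.14347363 0.60801646 0.24467579]
[0.14347363 0.60801646 0.24467579]
[0.14347363 0.60801646 0.24467579]
shift mm [-318.5  125.  -341.9] dist 0.484 turn deg [-20.01  -1.79  -0.37]
```

send_rows(
  deltas=[
    [1,-0.032,0.0,-0.034,-2,-0.2,0],
    [1,-0.064,0.0,-0.068,-4,-0.4,0],
    [1,-0.096,0.0,-0.103,-6,-0.6,0],
    [1,-0.127,0.0,-0.137,-8,-0.8,-0.1],
    [1,-0.159,0.0,-0.171,-10,-1,-0.2],
    [1,-0.191,0.01,-0.205,-12,-1.2,-0.2],
    [1,-0.223,0.025,-0.239,-14,-1.4,-0.3],
    [1,-0.255,0.05,-0.274,-16,-1.6,-0.3],
    [1,-0.287,0.08,-0.308,-18,-1.7,-0.4],
    [1,-0.3185,0.1,-0.342,-20,-1.8,-0.4],
  ],
)

```text
t: 1.5
tool_pos: [0.4033, 0.2182, 0.1438]
tool_rot: [-1.572, -1.286, 0.9]
contact_force: [-0.1, 0.3, 0.4]
opening: 0.0851
```

Run:
```python
from fit import *; from mv import *
o=get_obs(); print(o["t"],o["tool_pos"],o["contact_force"],o["opening"],o["q"].round(3) if hasattr(o["q"],"round") else o["q"])
w=get_image("wrist"); save("w1.png",w["frame"])
X=np.array([np.cos(-.2),np.sin(-.2),0])
delta(np.array([.5255,.1945,0])-.125*X+[0,0,.055],down(-.2+np.pi/2,-20))
```

```text
1.5 [0.40325373 0.21815535 0.14381021] [-0.07588841  0.29054596  0.36883059] 0.08507970608172827 [ 0.454 -0.457  2.249 -0.238  1.079 -0.833]
shift mm [ 5.5 80.1 30.4] dist 0.086 turn deg [-0.09 -0.07 -0.34]
```

View pics/w1.png

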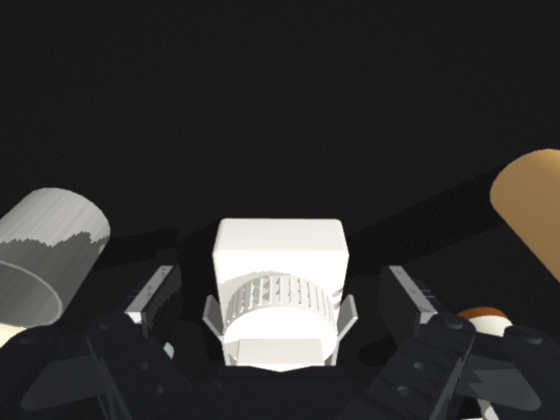

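Run:
```python
from mv import *
o=get_obs(); print(o["t"],o["tool_pos"])
X=np.array([np.cos(-.2),np.sin(-.2),0])
delta(np.array([.5255,.1945,0])-.125*X+[0,0,.055],down(-.2+np.pi/2,-20))
```

```text
1.55 [0.40324705 0.21409996 0.14067679]
shift mm [ 5.5 80.1 30.4] dist 0.086 turn deg [-0.09 -0.07 -0.34]
```

Run:
```python
from mv import *
o=get_obs(); w=get_image("wrist")
r=R.from_rotvec(o["tool_rot"])
for y in (.014,.001):
  for z in (-.011,.011):
    P=o["tool_pos"]+r.apply([[-.0425,y,z],[.0425,y,z]]); print(y,z,proj(w,P).round(0).tolist())
```

```text
0.014 -0.011 [[190.0, 291.0], [368.0, 291.0]]
0.014 0.011 [[186.0, 248.0], [371.0, 248.0]]
0.001 -0.011 [[182.0, 306.0], [375.0, 306.0]]
0.001 0.011 [[178.0, 260.0], [380.0, 260.0]]
```

Run:
```python
from mv import *
o=get_obs(); print(o["t"],o["tool_pos"])
X=np.array([np.cos(-.2),np.sin(-.2),0])
delta(np.array([.5255,.1945,0])-.115*X+[0,0,.037],down(-.2+np.pi/2,-30))
```

```text
1.6 [0.40243608 0.21601069 0.14177329]
shift mm [  3.7 101.9  26.2] dist 0.105 turn deg [-10.21  -0.19  -0.25]
```

send_rows(
  deltas=[
    [0.6,0.001,0.01,0.003,-1,0,0],
    [0.6,0.002,0.025,0.006,-3,0,0],
    [0.6,0.003,0.04,0.01,-4.5,0,0],
    [0.6,0.003,0.055,0.014,-6,-0.1,-0.1],
    [0.6,0.003,0.07,0.018,-7.5,-0.1,-0.2],
    [0.6,0.0035,0.085,0.022,-9,-0.2,-0.2],
    [0.6,0.0035,0.095,0.024,-10,-0.2,-0.2],
    [0.6,0.0035,0.102,0.026,-10,-0.2,-0.2],
    [0.6,0.0035,0.102,0.026,-10,-0.2,-0.2],
    [0.6,0.0035,0.102,0.026,-10,-0.2,-0.2],
  ],
)

```text
t: 2.85
tool_pos: [0.4147, 0.2218, 0.0413]
tool_rot: [-1.701, -1.402, 0.804]
contact_force: [-0.1, -1.0, -0.4]
opening: 0.0687
```

Run:
```python
from mv import *
X=np.array([np.cos(-.2),np.sin(-.2),0])
o=get_obs(); print(o["t"],o["tool_pos"],o["opening"])
w=get_image("wrist"); save("w2.png",w["frame"])
s=get_image("scene"); save("s2.png",cv2.resize(s["frame"][120:270,270:420],None,fx=4,fy=4,interpolation=cv2.INTER_CUBIC))
o=get_obs(); print(o["t"],o["tool_pos"],o["opening"])
delta(np.array([.5255,.1945,0])-.115*X+[0,0,.037],down(-.2+np.pi/2,-30))
```

```text
2.85 [0.41466574 0.22181383 0.04131677] 0.06873651663309122
2.95 [0.41474764 0.22161405 0.04139256] 0.06851495531367
shift mm [-4.6  3.2  3.1] dist 0.006 turn deg [0.06 0.13 0.35]
```

View pics/w2.png

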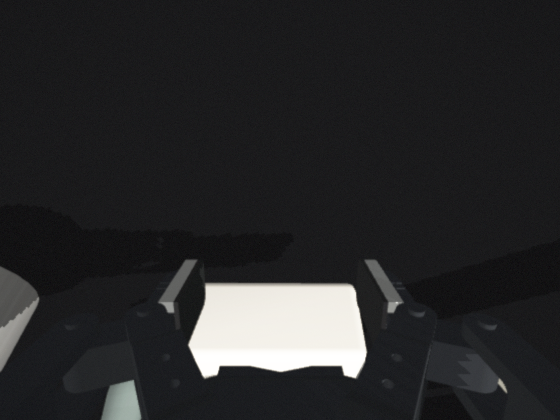

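View pics/s2.png

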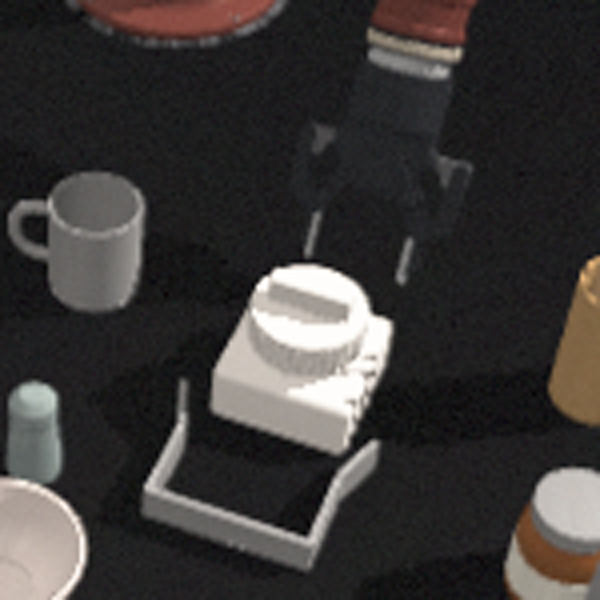

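send_rows(
  deltas=[
    [0.6,-0.001,0.0065,-0.007,0,-0.1,0.1],
    [0.6,-0.0015,0.013,-0.016,0,-0.2,0.2],
    [0.6,-0.0015,0.018,-0.0245,0,-0.2,0.2],
    [0.6,-0.0015,0.023,-0.033,0,-0.2,0.2],
    [0.6,-0.0015,0.028,-0.042,0,-0.2,0.2],
    [0.6,-0.0015,0.0325,-0.05,0,-0.2,0.2],
    [0.6,-0.0015,0.0375,-0.0585,0,-0.2,0.2],
    [0.6,-0.0015,0.0425,-0.067,0,-0.2,0.2],
    [0.6,-0.0015,0.0475,-0.0755,0,-0.2,0.2],
    [0.6,-0.0015,0.0515,-0.083,0,-0.2,0.2],
  ],
)

```text
t: 4.2
tool_pos: [0.5101, 0.2006, 0.0372]
tool_rot: [-1.704, -1.4, 0.811]
contact_force: [-3.3, 0.7, -0.3]
opening: 0.0684
```

Run:
```python
from fit import *; from mv import *
o=get_obs(); print(o["t"],o["tool_pos"],o["contact_force"])
d=get_image("top"); save("t3.png",cv2.resize(d["frame"][150:270,160:310],None,fx=5,fy=5,interpolation=cv2.INTER_CUBIC))
s=get_image("scene"); save("s3.png",cv2.resize(s["frame"][150:270,280:400],None,fx=5,fy=5,interpolation=cv2.INTER_CUBIC))
o=get_obs(); print(o["t"],o["tool_pos"],o["contact_force"])
print((R.from_rotvec(o["tool_rot"]).inv()).apply([np.cos(-.194),np.sin(-.194),0]))
```

```text
4.2 [0.51012307 0.20056472 0.03717972] [-3.32205563  0.68563025 -0.3324595 ]
4.3 [0.51091876 0.20060267 0.03782775] [-0.4111597   0.10021088 -0.00574083]
[ 1.91305748e-04  5.00999214e-01 -8.65447717e-01]
```

View pics/t3.png

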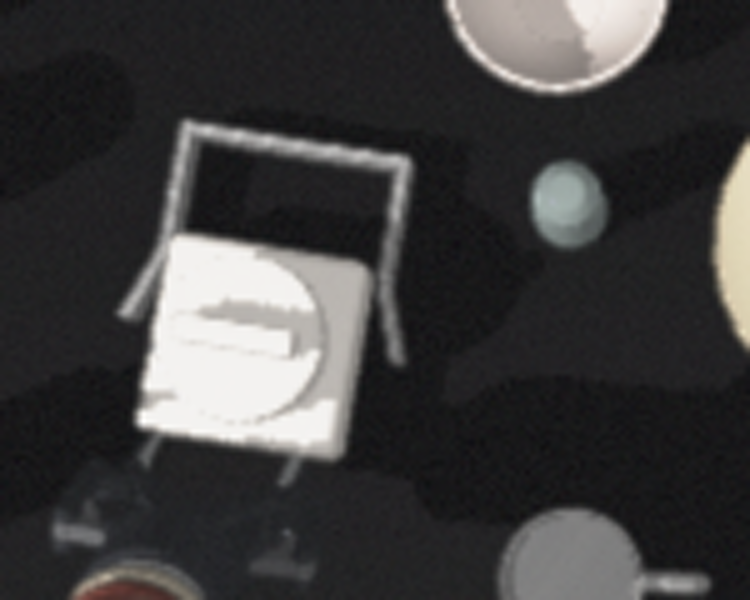

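View pics/s3.png

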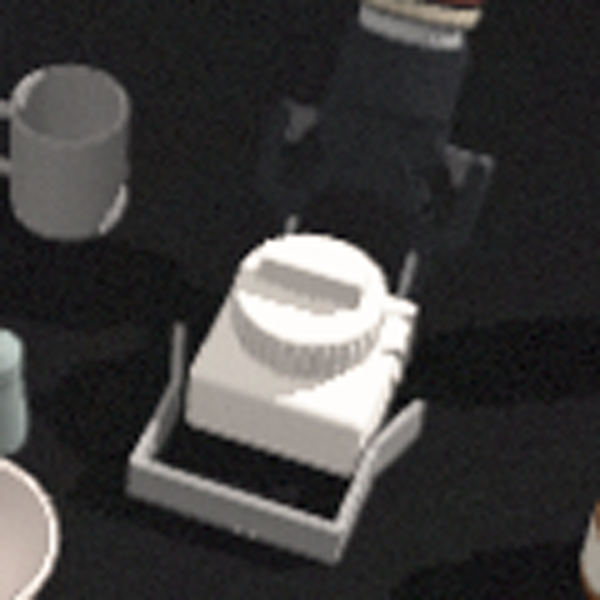

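Run:
```python
from fit import *; from mv import *; import pickle
d=get_image("top")
# tub: mask bright only (>150) 
w=(184,196,238,243)
dd={**d,"frame":d["frame"].copy()}
f=dd["frame"]
p,e=fit([d],tub,np.array([.57,.186,-.2]),[w],90,160); print(p,e)
b=np.array([.62988,.17219,-.1954])
c,s=np.cos(b[2]),np.sin(b[2]); dx=p[:2]-b[:2]; print("rel",c*dx[0]+s*dx[1],-s*dx[0]+c*dx[1],np.degrees(p[2]-b[2]))
```

```text
[ 0.57490901  0.18417135 -0.18006161] 66.50732779386264
rel -0.056251185942824154 0.0010802321907719976 0.8788252670714359
```

send_rows(
  deltas=[
    [0.6,0,0.0025,-0.0043,0,0,0],
    [0.6,0,0.005,-0.0086,0,0,0],
    [0.6,0,0.0075,-0.013,0,0,0],
    [0.6,0,0.01,-0.0173,0,0,0],
    [0.6,0,0.0125,-0.0216,0,0,0],
    [0.6,0,0.015,-0.026,0,0,0],
    [0.6,0,0.0175,-0.0303,0,0,0],
    [0.6,0,0.02,-0.0346,0,0,0],
    [0.6,0,0.0225,-0.039,0,0,0],
    [0.6,0,0.024,-0.0416,0,0,0],
  ],
)

```text
t: 5.6
tool_pos: [0.5572, 0.1915, 0.0375]
tool_rot: [-1.704, -1.4, 0.81]
contact_force: [-4.6, 0.9, 2.8]
opening: 0.0686
```

Run:
```python
from fit import *; from mv import *
o=get_obs(); print(o["t"],o["tool_pos"],o["contact_force"])
d=get_image("top"); save("t4.png",cv2.resize(d["frame"][150:270,160:310],None,fx=5,fy=5,interpolation=cv2.INTER_CUBIC))
o=get_obs(); print(o["t"],o["tool_pos"],o["contact_force"])
```

```text
5.6 [0.55716671 0.19147257 0.03748286] [-4.55254287  0.91865085  2.84065822]
5.65 [0.55742387 0.19144393 0.03758138] [-1.73301831  0.61727799  1.04402403]
```

View pics/t4.png

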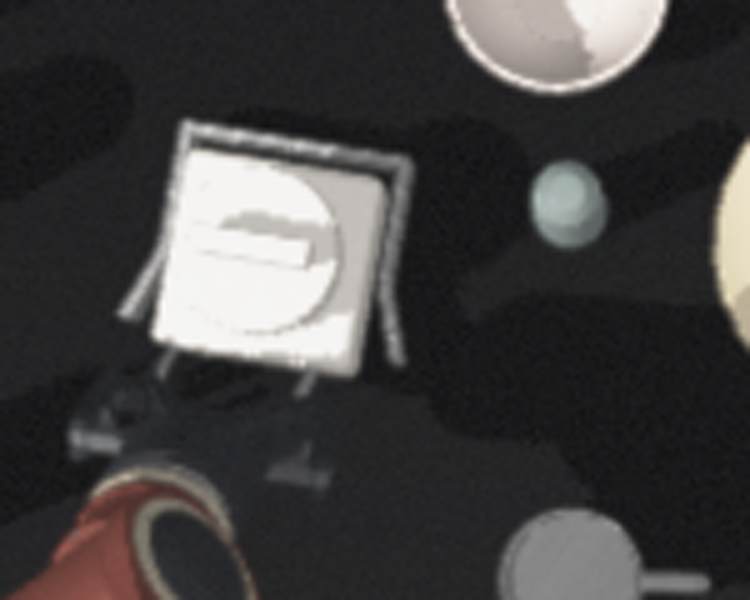

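send_rows(
  deltas=[
    [0.6,0,0.0005,-0.0009,0,0,0],
    [0.6,0,0.001,-0.0017,0,0,0],
    [0.6,0,0.0015,-0.0026,0,0,0],
    [0.6,0,0.002,-0.0035,0,0,0],
    [0.6,0,0.0025,-0.0043,0,0,0],
    [0.6,0,0.003,-0.0052,0,0,0],
    [0.6,0,0.0035,-0.0061,0,0,0],
    [0.6,0,0.004,-0.0069,0,0,0],
    [0.6,0,0.0045,-0.0078,0,0,0],
    [0.6,0,0.0045,-0.0078,0,0,0],
  ],
)

```text
t: 6.9
tool_pos: [0.5658, 0.1898, 0.0375]
tool_rot: [-1.704, -1.401, 0.81]
contact_force: [-2.0, 0.0, 1.3]
opening: 0.0685
```

Run:
```python
from fit import *; from mv import *
o=get_obs(); print(o["t"],o["tool_pos"],o["contact_force"])
d=get_image("top"); save("t5.png",cv2.resize(d["frame"][150:270,160:310],None,fx=5,fy=5,interpolation=cv2.INTER_CUBIC))
o=get_obs(); print(o["t"],o["tool_pos"],o["contact_force"])
```

```text
6.9 [0.56584401 0.18978726 0.03751403] [-1.95221236  0.04131338  1.28065075]
6.95 [0.56581495 0.18978795 0.03749344] [-2.65462255 -0.39259008  1.72753001]
```

View pics/t5.png

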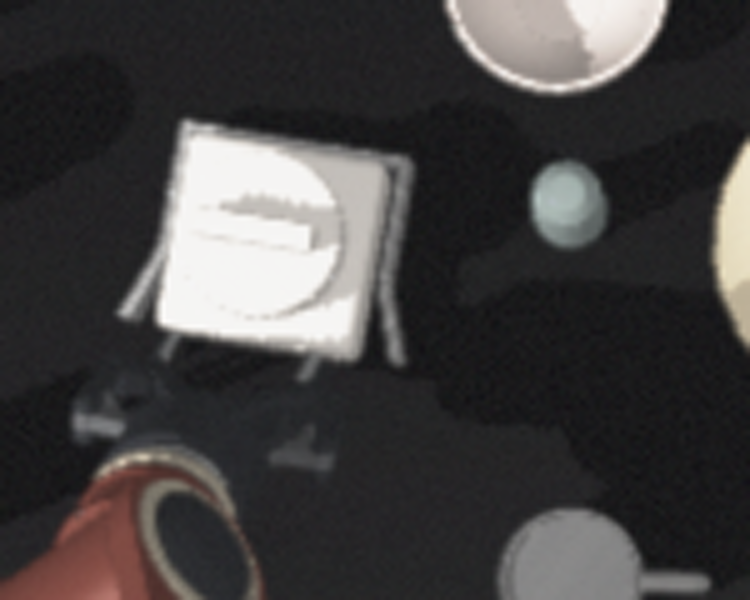

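send_rows(
  deltas=[
    [0.6,0,0.0003,-0.0005,0,0,0],
    [0.6,0,0.0005,-0.0009,0,0,0],
    [0.6,0,0.0008,-0.0013,0,0,0],
    [0.6,0,0.001,-0.0017,0,0,0],
    [0.6,0,0.0013,-0.0022,0,0,0],
    [0.6,0,0.0015,-0.0026,0,0,0],
    [0.6,0,0.0015,-0.0026,0,0,0],
    [0.6,0,0.0015,-0.0026,0,0,0],
    [0.6,0,0.0015,-0.0026,0,0,0],
    [0.6,0,0.0015,-0.0026,0,0,0],
  ],
)

```text
t: 8.2
tool_pos: [0.567, 0.1896, 0.0369]
tool_rot: [-1.702, -1.398, 0.813]
contact_force: [-15.3, 2.8, 10.0]
opening: 0.0683
```

send_rows(
  deltas=[
    [0.6,0,-0.005,0.009,0,0,0],
    [0.6,0,-0.0125,0.0215,0,0,0],
    [0.6,0,-0.02,0.0346,0,0,0],
    [0.6,0,-0.038,0.024,5,0,0],
    [0.6,0,-0.057,0.013,10,0,0],
    [0.6,0,-0.076,0.002,15,0,0],
    [0.6,0,-0.095,-0.009,20,0,0],
    [0.6,0,-0.114,-0.02,25,0,0],
    [0.6,0,-0.132,-0.03,30,0,0],
    [0.6,0,-0.14,-0.034,30,0,0],
  ],
)

```text
t: 9.45
tool_pos: [0.53, 0.1972, 0.1773]
tool_rot: [-1.298, -1.066, 1.064]
contact_force: [0.1, -0.2, -0.0]
opening: 0.0689
```

Run:
```python
from fit import *; from mv import *
d=get_image("top"); save("t6.png",cv2.resize(d["frame"][150:270,160:310],None,fx=5,fy=5,interpolation=cv2.INTER_CUBIC))
s=get_image("scene"); save("s6.png",cv2.resize(s["frame"][150:270,280:400],None,fx=5,fy=5,interpolation=cv2.INTER_CUBIC))
w=get_image("wrist"); save("w6.png",w["frame"])
import pickle; o=get_obs(); pickle.dump((d,s,w,o),open("im6.pkl","wb"))
print(o["t"],o["tool_pos"],o["tool_rot"],o["q"])
```

```text
9.6 [0.52817788 0.19739204 0.17537137] [-1.29657428 -1.06490101  1.06650067] [ 0.22670239 -0.03887656  1.82396018 -0.00221576  1.35649725 -1.15000873]
```

View pics/t6.png

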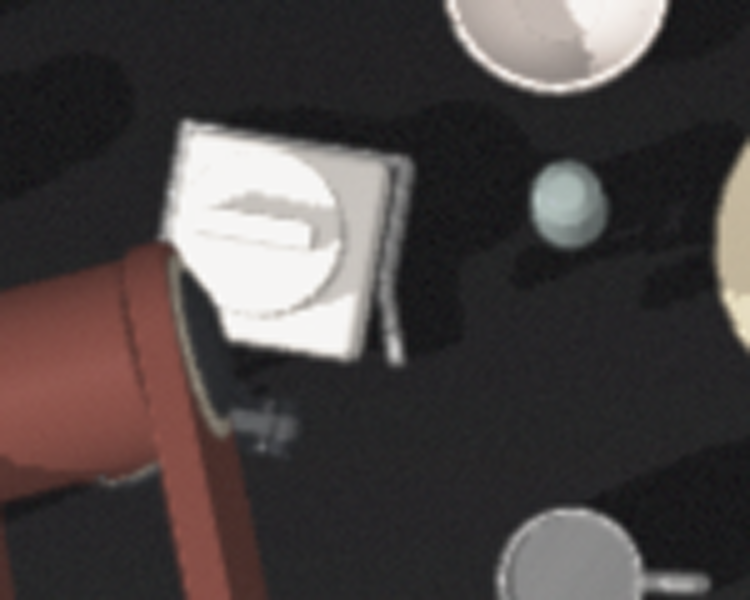

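View pics/s6.png

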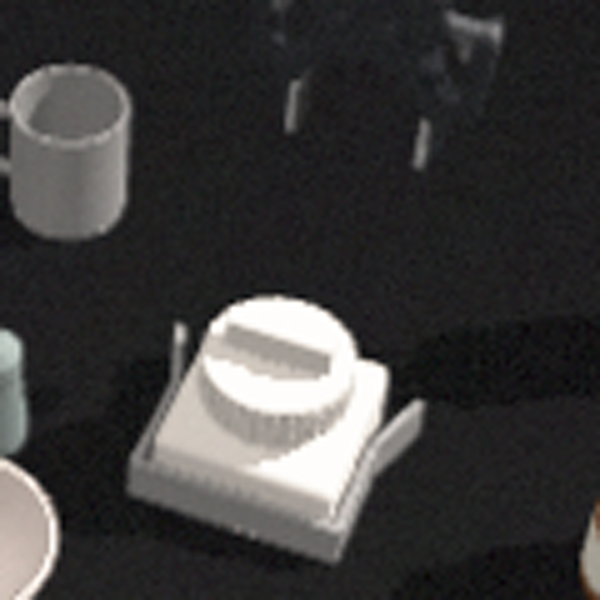

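View pics/w6.png

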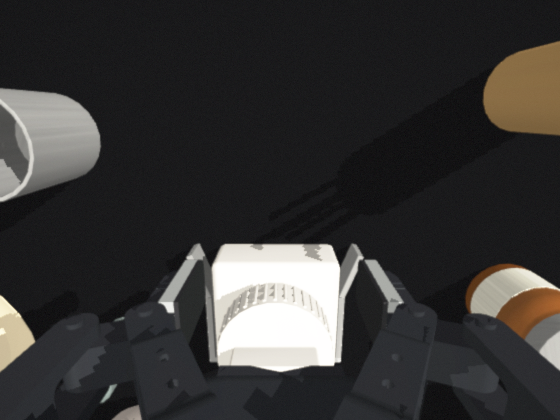

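send_rows(
  deltas=[
    [0.3,0,0.001,-0.01,0,9.5,0],
    [0.3,-0.0005,0.002,-0.02,0,19,0],
    [0.3,-0.001,0.003,-0.032,0,28.5,0],
    [0.3,-0.0015,0.004,-0.044,0,38,0],
    [0.3,-0.002,0.005,-0.056,0,47.5,0],
    [0.3,-0.002,0.006,-0.068,0,57,0],
    [0.3,-0.0025,0.007,-0.08,0,66.5,0],
    [0.3,-0.003,0.008,-0.092,0,76,0],
    [0.3,-0.003,0.009,-0.1,0,85,0],
    [0.3,-0.003,0.01,-0.1046,0,90,0],
  ],
)

```text
t: 10.85
tool_pos: [0.6297, 0.1743, 0.1638]
tool_rot: [-1.568, 0.156, -0.153]
contact_force: [-0.9, 0.8, 0.1]
opening: 0.0558
```

Run:
```python
from fit import *; from mv import *
w=get_image("wrist"); save("w7.png",w["frame"])
import pickle; o=get_obs(); pickle.dump((w,o),open("im7.pkl","wb"))
print(o["t"],o["tool_pos"],o["tool_rot"],o["q"],o["opening"])
delta([.630,.174,.140],down(-.195))
```

```text
10.9 [0.62996713 0.17413516 0.16367205] [-1.56794832  0.15728113 -0.1542259 ] [ 0.15680574  0.18043418  1.61352545 -0.00223661  1.35021175  0.35559327] 0.05539254848586119
shift mm [ 0.1 23.7 -0.1] dist 0.024 turn deg [ 0.17 -0.19 -0.1 ]
```

View pics/w7.png

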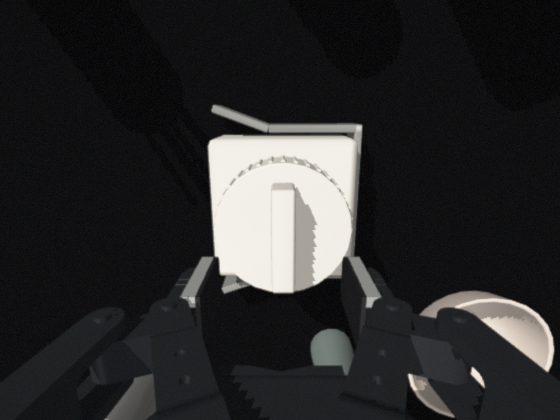

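Run:
```python
from fit import *; import pickle
from station import get_obs
w,o=pickle.load(open("im7.pkl","rb"))
save("w7z.png",cv2.resize(w["frame"][120:310,195:375],None,fx=4,fy=4,interpolation=cv2.INTER_CUBIC)[:600])
# fit tub silhouette
for lo,hi in ((150,190),(120,170)):
    p,e=fit([w],tub+[],np.array([.630,.174,-.195]),[(200,132,365,254)],lo,hi); print(p,e)
from station import *
img=w["frame"].copy()
for b,col in zip(tub,((255,0,0),(0,255,0),(0,0,255),(0,0,0))):
    q=proj(w,world(b,p)); cv2.polylines(img,[np.round(cv2.convexHull(q.astype(np.float32))).astype(int)],True,col,1)
save("w7o.png",cv2.resize(img[120:310,195:375],None,fx=3,fy=3))
```

```text
[ 0.63150357  0.17145791 -0.19815567] 1280.8350451749327
[ 0.63235835  0.17179474 -0.20044389] 549.7878586697424
```

View pics/w7o.png

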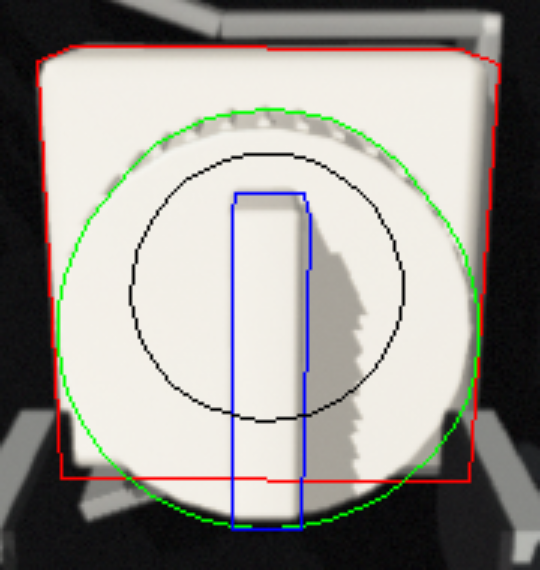

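send_rows(
  deltas=[
    [0.1,0.0005,0.006,0,0,-0.2,0],
    [0.0,0.001,0.014,0,0,-0.2,0],
    [0.0,0.0015,0.022,0,0.2,-0.2,0],
    [0.0,0.0015,0.03,0,0.2,-0.2,0],
    [0.0,0.0015,0.038,0,0.2,-0.2,0],
    [0.0,0.0015,0.045,0,0.2,-0.2,0],
    [0.0,0.0015,0.051,0,0.2,-0.2,0],
    [0.0,0.0015,0.053,0,0.2,-0.2,0],
    [0.0,0.0015,0.053,0,0.2,-0.2,0],
    [0.0,0.0015,0.053,0,0.2,-0.2,0],
  ],
  newtons=20,
)

```text
t: 12.15
tool_pos: [0.6326, 0.1738, 0.1132]
tool_rot: [-1.564, 0.149, -0.15]
contact_force: [0.3, -0.8, 0.4]
opening: 0.0428
```

Run:
```python
from fit import *; from mv import *
w=get_image("wrist"); save("w8.png",w["frame"])
o=get_obs(); print(o["t"],o["tool_pos"],o["tool_rot"],o["contact_force"],o["wrist_torque"],o["opening"])
```

```text
12.2 [0.63268636 0.17386138 0.11323401] [-1.56362131  0.14864247 -0.15024681] [0.99505982 0.02865809 0.46554545] [ 0.03446318 -0.06158183 -0.00267483] 0.04259017413278174
```

View pics/w8.png

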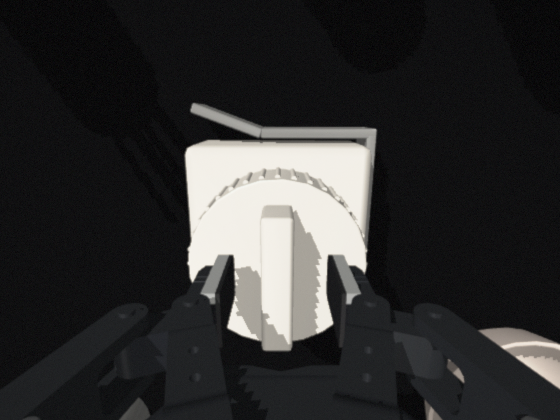

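send_rows(
  deltas=[
    [0.0,-0.001,0.002,0,0,0,0],
    [-0.3,-0.001,0.004,0,0,0,0],
    [-0.6,-0.001,0.004,0,0,0,0],
    [-0.8,-0.001,0.004,0,0,0,0],
    [-1,-0.001,0.004,0,0,0,0],
    [-1,-0.001,0.004,0,0,0,0],
    [-1,-0.001,0.004,0,0,0,0],
    [-1,-0.001,0.004,0,0,0,0],
    [-1,-0.001,0.004,0,0,0,0],
    [-1,-0.001,0.004,0,0,0,0],
  ],
  newtons=20,
)

```text
t: 13.45
tool_pos: [0.6312, 0.174, 0.1086]
tool_rot: [-1.564, 0.15, -0.149]
contact_force: [-2.4, -0.7, -1.0]
opening: 0.0134
```

Run:
```python
from fit import *; from mv import *
w=get_image("wrist"); save("w9.png",w["frame"])
o=get_obs(); print(o["t"],o["tool_pos"],o["tool_rot"],o["contact_force"],o["wrist_torque"],o["opening"])
```

```text
13.5 [0.63120109 0.17397047 0.10857536] [-1.56391509  0.14974381 -0.14921236] [-2.20615018  0.77677254 -0.65586929] [-0.06023155  0.32696996 -0.07712341] 0.013416359419715468
```

View pics/w9.png

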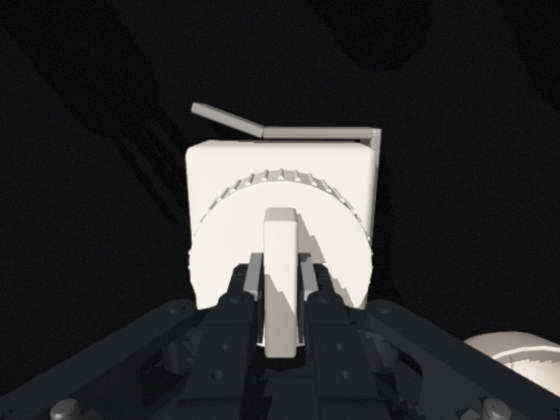

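send_rows(
  deltas=[
    [-1,0,0,0,0,0,0],
    [-1,0,0.001,0,0,0,0],
    [-1,0,0.002,0,0,0,0],
    [-1,0,0.003,0,0,0,0],
    [-1,0,0.004,0,0,0,0],
    [-1,0,0.005,0,0,0,0],
    [-1,0,0.006,0,0,0,0],
    [-1,0,0.007,0,0,0,0],
    [-1,0,0.008,0,0,0,0],
    [-1,0,0.009,0,0,0,0],
  ],
  newtons=60,
)

```text
t: 14.75
tool_pos: [0.6324, 0.1742, 0.1029]
tool_rot: [-1.564, 0.148, -0.151]
contact_force: [-7.6, -1.0, 11.6]
opening: 0.0125
```

Run:
```python
from fit import *; from mv import *
o=get_obs(); print(o["t"],o["tool_pos"],o["tool_rot"],o["contact_force"],o["wrist_torque"],o["opening"])
```

```text
14.75 [0.6324296  0.17416383 0.10288894] [-1.56350369  0.14750625 -0.15108179] [-7.56809578 -0.99582334 11.61638063] [-0.23419289  1.31463577 -0.05672017] 0.01250161471889771
```

send_rows(
  deltas=[
    [-1,-0.0007,0.0012,0,0,0,0],
    [-1,-0.0014,0.0025,0,0,0,0],
    [-1,-0.0014,0.0025,0,0,-3,0],
    [-1,-0.0014,0.0025,0,0,-7,0],
    [-1,-0.0014,0.0025,0,0,-11,0],
    [-1,-0.0014,0.0025,0,0,-15,0],
    [-1,-0.0014,0.0025,0,0,-19,0],
    [-1,-0.0014,0.0025,0,0,-23,0],
    [-1,-0.0014,0.0025,0,0,-27,0],
    [-1,-0.0014,0.0025,0,0,-30,0],
  ],
  newtons=60,
)

```text
t: 16.0
tool_pos: [0.632, 0.1743, 0.1015]
tool_rot: [-1.554, -0.266, 0.258]
contact_force: [-5.9, -2.0, 12.7]
opening: 0.0125
```

Run:
```python
from fit import *; from mv import *
w=get_image("wrist"); save("w10.png",w["frame"]);s=get_image("scene"); save("s10.png",cv2.resize(s["frame"][150:270,280:400],None,fx=5,fy=5,interpolation=cv2.INTER_CUBIC))
o=get_obs(); print(o["t"],o["tool_pos"],o["tool_rot"],o["contact_force"],o["wrist_torque"],o["opening"])
m=R.from_rotvec(o["tool_rot"]).as_matrix(); print(np.degrees(np.arctan2(m[1,0],m[0,0])))
```

```text
16.1 [0.63206224 0.17425474 0.10147242] [-1.55392844 -0.26587052  0.25767445] [-6.79267753 -2.54895559 13.22617302] [-0.34614211  1.13089804 -0.05029239] 0.012271161632915036
19.115215823259806
```

View pics/w10.png

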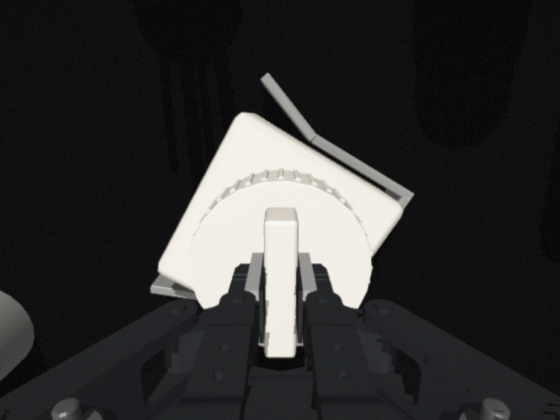

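View pics/s10.png

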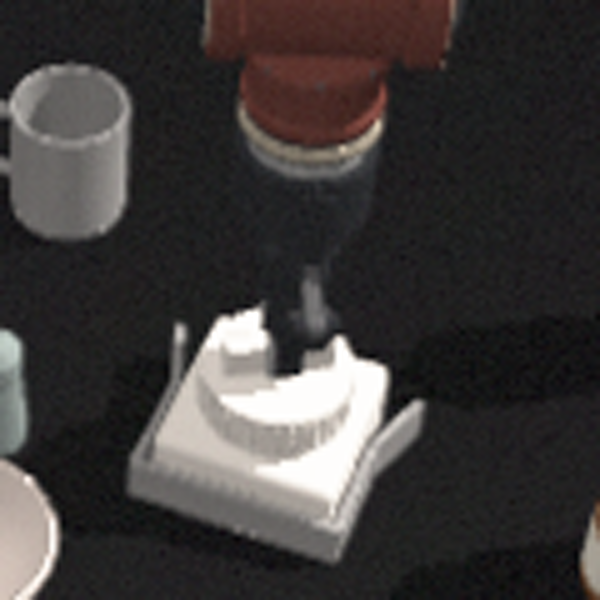

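send_rows(
  deltas=[
    [-1,0,0,0,0,-4,0],
    [-1,0,0,0,0,-8,0],
    [-1,0,0,0,0,-12,0],
    [-1,0,0,0,0,-16,0],
    [-1,0,0,0,0,-20,0],
    [-1,0,0,0,0,-24,0],
    [-1,0,0,0,0,-28,0],
    [-1,0,0,0,0,-29,0],
    [-1,0,0,0,0,-29,0],
    [-1,0,0,0,0,-29,0],
  ],
  newtons=60,
)

```text
t: 17.35
tool_pos: [0.6315, 0.1741, 0.1011]
tool_rot: [-1.47, -0.658, 0.652]
contact_force: [-7.7, -1.9, 13.6]
opening: 0.0128
```

Run:
```python
from fit import *; from mv import *
w=get_image("wrist"); save("w11.png",w["frame"])
o=get_obs(); print(o["t"],o["tool_pos"],o["tool_rot"],o["contact_force"],o["wrist_torque"],o["opening"])
m=R.from_rotvec(o["tool_rot"]).as_matrix(); print(np.degrees(np.arctan2(m[1,0],m[0,0])))
```

```text
17.4 [0.63149891 0.17406428 0.10115459] [-1.46975067 -0.65825898  0.6524683 ] [-7.78744282 -2.14987246 13.56760134] [-0.41743299  1.33184341 -0.16621394] 0.012895414791112256
48.06790469722013
```

View pics/w11.png

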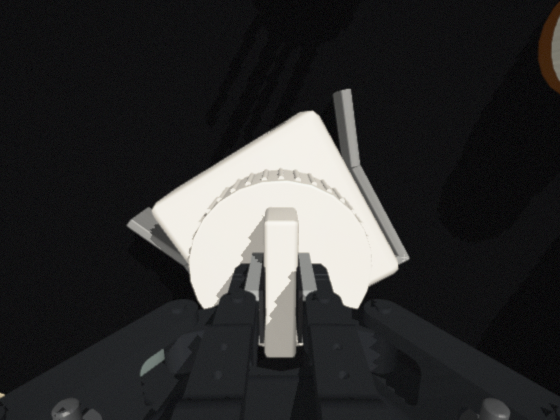

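send_rows(
  deltas=[
    [-1,0,-0.002,0,0,0,0],
    [-1,0,-0.004,0,0,0,0],
    [-1,0,-0.006,0,0,0,0],
    [-1,0,-0.008,0,0,0,0],
    [-1,0,-0.01,0,0,0,0],
    [-1,0,-0.012,0,0,0,0],
    [-1,0,-0.014,0,0,0,0],
    [-1,0,-0.016,0,0,0,0],
    [-1,0,-0.018,0,0,0,0],
    [-1,0,-0.018,0,0,0,0],
  ],
  newtons=60,
)

```text
t: 18.65
tool_pos: [0.6292, 0.1744, 0.1142]
tool_rot: [-1.467, -0.655, 0.656]
contact_force: [0.2, 0.3, -1.4]
opening: 0.0125
```

Run:
```python
from fit import *; from mv import *
s=get_image("scene"); save("s12.png",cv2.resize(s["frame"][150:270,280:400],None,fx=5,fy=5,interpolation=cv2.INTER_CUBIC))
o=get_obs(); print(o["t"],o["tool_pos"],o["tool_rot"],o["contact_force"],o["wrist_torque"],o["opening"])
```

```text
18.7 [0.62924988 0.17438788 0.11418273] [-1.46720643 -0.65508512  0.65610499] [-0.06775829  0.0097859  -1.39056866] [ 0.07947152  0.01252441 -0.06425483] 0.012484698439997628
```

View pics/s12.png

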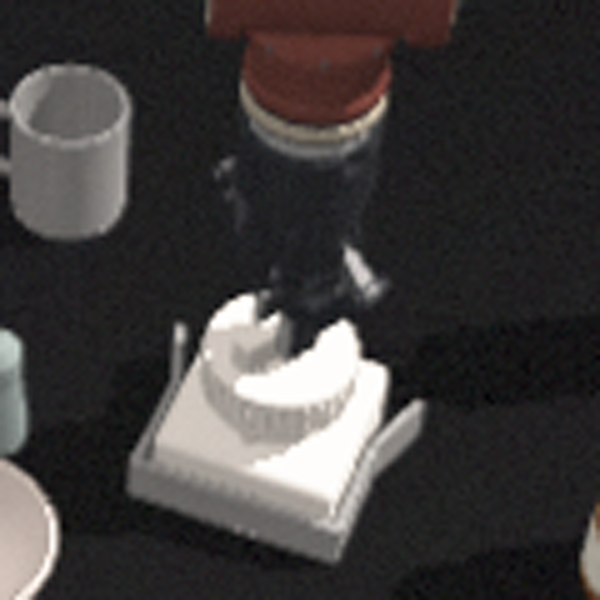

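send_rows(
  deltas=[
    [-1,0,-0.004,0,0,0,0],
    [-1,0,-0.009,0,0,0,0],
    [-1,0,-0.014,0,0,0,0],
    [-1,0,-0.02,0,0,0,0],
    [-1,0,-0.03,0,0,0,0],
    [-1,0,-0.045,0,0,0,0],
    [-1,0,-0.06,0,0,0,0],
    [-1,0,-0.075,0,0,0,0],
    [-1,0,-0.09,0,0,0,0],
    [-1,0,-0.1,0,0,0,0],
  ],
  newtons=60,
)

```text
t: 19.95
tool_pos: [0.6303, 0.1741, 0.2168]
tool_rot: [-1.468, -0.658, 0.654]
contact_force: [0.6, -0.4, -0.7]
opening: 0.0123
```

Run:
```python
from fit import *; from mv import *
s=get_image("scene"); save("s13.png",cv2.resize(s["frame"][90:270,170:410],None,fx=3,fy=3,interpolation=cv2.INTER_CUBIC))
o=get_obs(); print(o["t"],o["tool_pos"],o["tool_rot"],o["contact_force"],o["wrist_torque"],o["opening"],o["q"])
m=R.from_rotvec(o["tool_rot"]).as_matrix(); th=np.arctan2(m[1,0],m[0,0])
delta([.621,-.172,.19],down(th))
delta([.621,-.172,.19],down(0))
```

```text
20.0 [0.63087837 0.1742359  0.2181348 ] [-1.46890694 -0.65904626  0.65216946] [0.13897715 0.63496496 0.16238594] [ 0.07312889 -0.03329291 -0.00787135] 0.012648965065470943 [ 0.15516117  0.13568941  1.5699927   0.00170081  1.43193904 -0.68441633]
shift mm [-264.4   27.3 -223.9] dist 0.348 turn deg [ 0.07 -0.    0.24]
shift mm [-264.4   27.3 -223.9] dist 0.348 turn deg [-3.000e-02  4.809e+01  2.500e-01]
```

View pics/s13.png

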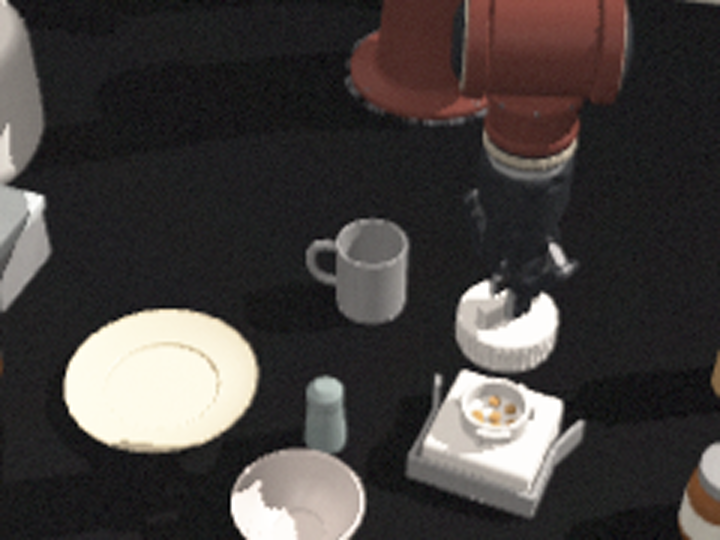

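send_rows(
  deltas=[
    [-1,-0.015,0,-0.013,0,0,0],
    [-1,-0.043,0,-0.036,0,0,0],
    [-1,-0.074,0,-0.063,0,0,0],
    [-1,-0.106,0,-0.09,0,0,0],
    [-1,-0.139,0,-0.118,0,0,0],
    [-1,-0.172,0,-0.146,0,0,0],
    [-1,-0.205,0,-0.174,0,0,0],
    [-1,-0.234,0.008,-0.198,0,0,0],
    [-1,-0.254,0.018,-0.215,0,0,0],
    [-1,-0.2644,0.027,-0.2239,0,0,0],
  ],
  newtons=60,
)

```text
t: 21.25
tool_pos: [0.6188, -0.1743, 0.1861]
tool_rot: [-1.467, -0.653, 0.654]
contact_force: [-0.1, 0.5, -1.2]
opening: 0.0125
```

send_rows(
  deltas=[
    [-1,0,0.015,0,0,0,0],
    [-1,0,0.03,0,0,0,0],
    [-1,0,0.045,0,0,0,0],
    [-1,0,0.06,0,0,0,0],
    [-1,0,0.07,0,0,0,0],
    [-1,0,0.08,0,0,0,0],
    [-1,0,0.09,0,0,0,0],
    [-1,0,0.1,0,0,0,0],
    [-1,0,0.1,0,0,0,0],
    [-1,0,0.1,0,0,0,0],
  ],
  newtons=60,
)

```text
t: 22.5
tool_pos: [0.6203, -0.1721, 0.0879]
tool_rot: [-1.468, -0.657, 0.654]
contact_force: [-0.6, -0.1, -1.1]
opening: 0.0123
```

Run:
```python
from fit import *; from mv import *; import pickle
s=get_image("scene"); save("s14.png",cv2.resize(s["frame"][130:260,170:320],None,fx=5,fy=5,interpolation=cv2.INTER_CUBIC)[:600])
w=get_image("wrist"); save("w14.png",w["frame"])
d=get_image("top"); save("t14.png",cv2.resize(d["frame"][150:250,280:400],None,fx=5,fy=5,interpolation=cv2.INTER_CUBIC))
o=get_obs(); print(o["t"],o["tool_pos"],o["tool_rot"],o["contact_force"],o["wrist_torque"],o["opening"])
pickle.dump((s,w,d,o),open("im14.pkl","wb"))
```

```text
22.65 [ 0.6204767  -0.17220622  0.08832847] [-1.4688991  -0.65716331  0.65405635] [ 0.35691384 -0.05946496  0.13099104] [ 0.03673407 -0.02014422 -0.00626452] 0.0126608566954262
```

View pics/s14.png

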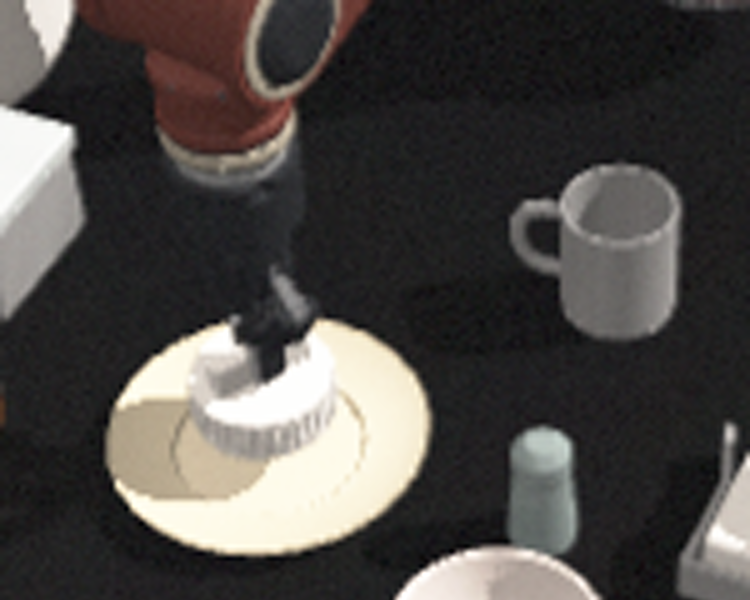

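View pics/w14.png

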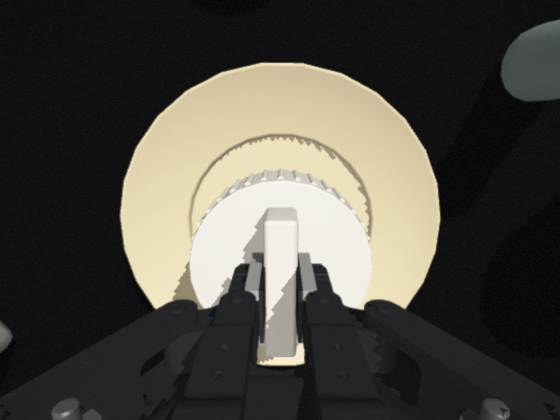

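View pics/t14.png

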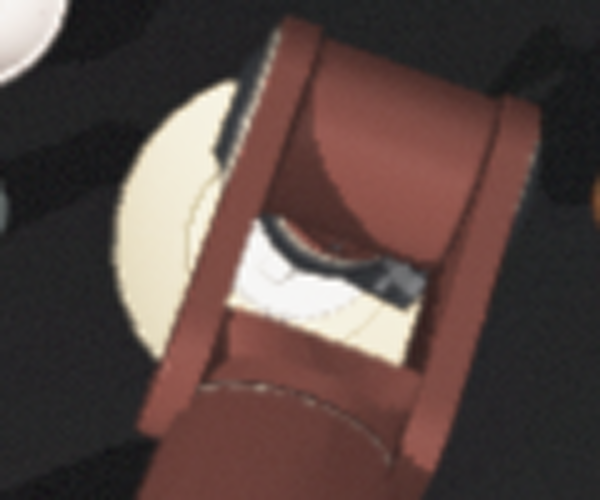

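Run:
```python
from fit import *; import pickle
from scipy.optimize import least_squares
s,w,d,o=pickle.load(open("im14.pkl","rb"))
# plate rim edge: bright vs dark in wrist image, rows<300
g=w["frame"].astype(float).mean(2)
pts=[]
for v in range(75,290,8):
    row=cv2.GaussianBlur(g,(3,3),0)[v]; ok=np.where(row>90)[0]; ok=ok[(ok>110)&(ok<450)]
    pts+= [(ok[0],v),(ok[-1],v)]
for u in range(240,330,8):
    pts.append((u,np.where(g[:,u]>90)[0][0]))
W=np.array([pix2z(w,u,v,.02)[:2] for u,v in pts])
f=lambda p:np.hypot(W[:,0]-p[0],W[:,1]-p[1])-p[2]
r=least_squares(f,[.62,-.17,.1],loss="soft_l1",f_scale=.001); print("plate",r.x,np.abs(r.fun).max(),np.abs(r.fun).mean())
# cap: skirt lower edge z = tcp-.0486
z=o["tool_pos"][2]-.0486+.032
g=w["frame"]
# top face outer arc points by colour: white (blue high) vs cream
b=g[:,:,2].astype(float)
for p in ((192,258),(369,258),(281,180),(218,205),(345,205)): print(p,pix2z(w,*p,z)[:2], np.linalg.norm(pix2z(w,*p,z)[:2]-o["tool_pos"][:2]))
img=g.copy()
for c,col in ((cyl(.045,0,.032),(0,160,0)),(box(-.007,.007,-.032,.032,.032,.054),(0,0,255))):
    th=np.radians(48.07); q=proj(w,world(c,[*o["tool_pos"][:2],th,o["tool_pos"][2]-.0486])); cv2.polylines(img,[np.round(cv2.convexHull(q.astype(np.float32))).astype(int)],True,col,1)
for zz,rr in ((.02,.1),(.005,.06)):
    q=proj(w,world(cyl(rr,zz,zz),[*r.x[:2],0])); cv2.polylines(img,[np.round(cv2.convexHull(q.astype(np.float32))).astype(int)],True,(255,0,0),1)
save("w14o.png",img)
```

```text
plate [ 0.62232073 -0.17269639  0.09921727] 0.0005393545142823308 0.00021833995403802183
(192, 258) [ 0.58948678 -0.19919327] 0.0410934998482667
(369, 258) [ 0.64539075 -0.13691142] 0.04320222824996489
(281, 180) [ 0.58970358 -0.14296571] 0.04244987562578019
(218, 205) [ 0.57925987 -0.1717422 ] 0.04121943337245789
(345, 205) [ 0.61751633 -0.12908312] 0.043224586267574944
```

View pics/w14o.png

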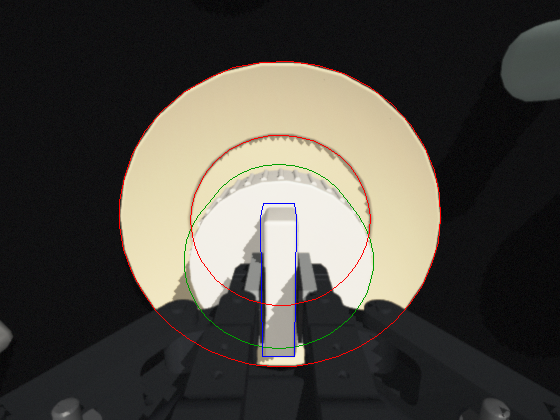

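send_rows(
  deltas=[
    [-1,0.0004,0.004,0,0,0,0],
    [-1,0.0008,0.009,0,0,0,0],
    [-1,0.0008,0.014,0,0,0,0],
    [-1,0.0008,0.019,0,0,0,0],
    [-1,0.0008,0.024,0,0,0,0],
    [-1,0.0008,0.027,0,0,0,0],
    [-1,0.0008,0.0295,0,0,0,0],
    [-1,0.0008,0.031,0,0,0,0],
    [-1,0.0008,0.031,0,0,0,0],
    [-1,0.0008,0.031,0,0,0,0],
  ],
  newtons=60,
)

```text
t: 23.9
tool_pos: [0.6207, -0.1714, 0.0568]
tool_rot: [-1.468, -0.657, 0.654]
contact_force: [-0.6, 0.6, -0.9]
opening: 0.0126
```

send_rows(
  deltas=[
    [-1,0,0.0005,0,0,0,0],
    [-1,0,0.001,0,0,0,0],
    [-1,0,0.0015,0,0,0,0],
    [-1,0,0.002,0,0,0,0],
    [-1,0,0.0025,0,0,0,0],
    [-1,0,0.0025,0,0,0,0],
    [-1,0,0.0025,0,0,0,0],
    [-1,0,0.0025,0,0,0,0],
    [-1,0,0.0025,0,0,0,0],
    [-1,0,0.0025,0,0,0,0],
  ],
  newtons=60,
)

```text
t: 25.15
tool_pos: [0.6206, -0.1714, 0.0541]
tool_rot: [-1.468, -0.656, 0.655]
contact_force: [-0.3, -0.1, -1.4]
opening: 0.0125
```

Run:
```python
from fit import *; from mv import *
s=get_image("scene"); save("s15.png",cv2.resize(s["frame"][150:260,170:320],None,fx=5,fy=5,interpolation=cv2.INTER_CUBIC)[:600])
o=get_obs(); print(o["t"],o["tool_pos"],o["contact_force"],o["wrist_torque"])
```

```text
25.2 [ 0.62060761 -0.17137021  0.05414323] [-0.21183016  0.25468308 -0.8499822 ] [-0.02071904 -0.01034497  0.02007473]
```

View pics/s15.png

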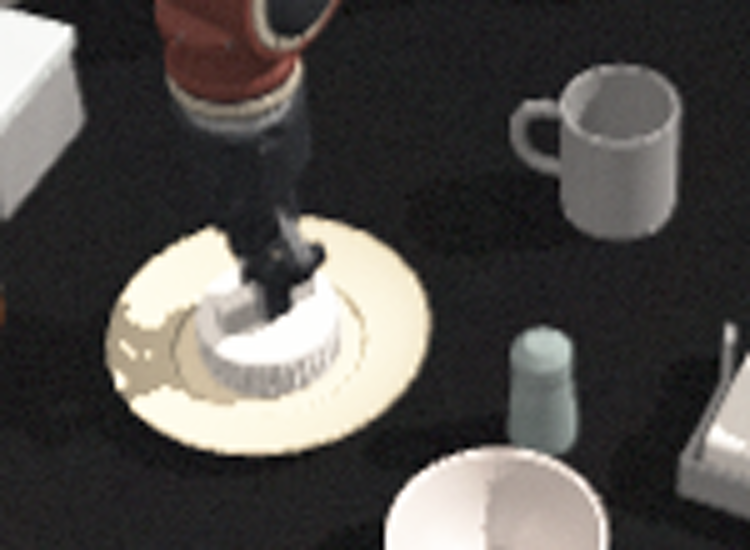

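Almost down; I'll lower in 0.5 mm steps until the force shows contact.

send_rows(
  deltas=[
    [-1,0,0.0003,0,0,0,0],
    [-1,0,0.0006,0,0,0,0],
    [-1,0,0.0009,0,0,0,0],
    [-1,0,0.0012,0,0,0,0],
    [-1,0,0.0015,0,0,0,0],
    [-1,0,0.0015,0,0,0,0],
    [-1,0,0.0015,0,0,0,0],
    [-1,0,0.0015,0,0,0,0],
    [-1,0,0.0015,0,0,0,0],
    [-1,0,0.0015,0,0,0,0],
  ],
  newtons=60,
)

```text
t: 26.45
tool_pos: [0.6207, -0.1714, 0.0537]
tool_rot: [-1.468, -0.656, 0.655]
contact_force: [-3.1, 2.5, 5.7]
opening: 0.0125
```

send_rows(
  deltas=[
    [-1,0,-0.0003,0,0,0,0],
    [-1,0,-0.0006,0,0,0,0],
    [-1,0,-0.0006,0,0,0,0],
    [-0.6,0,-0.0006,0,0,0,0],
    [-0.4,0,-0.0006,0,0,0,0],
    [-0.2,0,-0.0006,0,0,0,0],
    [0,0,-0.0006,0,0,0,0],
    [0,0,-0.0006,0,0,0,0],
    [0,0,-0.0006,0,0,0,0],
    [0,0,-0.0006,0,0,0,0],
  ],
  newtons=20,
)

```text
t: 27.7
tool_pos: [0.6206, -0.1714, 0.0532]
tool_rot: [-1.468, -0.656, 0.655]
contact_force: [-0.6, 0.7, -0.1]
opening: 0.0424
```

Run:
```python
from fit import *; from mv import *
s=get_image("wrist"); save("w16.png",s["frame"])
o=get_obs(); print(o["t"],o["tool_pos"],o["contact_force"],o["opening"])
```

```text
27.75 [ 0.62062496 -0.17136055  0.05326075] [-0.37783669 -0.19035242 -0.26035338] 0.04277200535761226
```

View pics/w16.png

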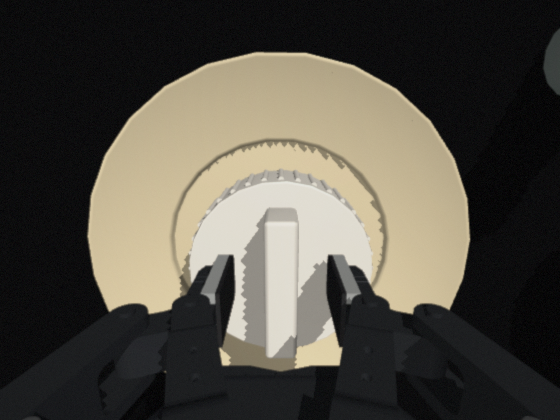

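The cap is standing on the plate and the fingers are clear of the rib. Next I'll lift straight up and move away.

send_rows(
  deltas=[
    [0,0,-0.005,0,0,0,0],
    [0,0,-0.015,0,0,0,0],
    [0,0,-0.03,0,0,0,0],
    [0,0,-0.05,0,0,0,0],
    [0,0,-0.075,0,0,0,0],
    [0,0,-0.1,0,0,0,0],
    [0,0,-0.13,0.01,0,0,0],
    [0,0,-0.16,0.03,0,0,0],
    [0,0,-0.18,0.05,0,0,0],
    [0,0,-0.19,0.06,0,0,0],
  ],
)

```text
t: 29.0
tool_pos: [0.5761, -0.1314, 0.2465]
tool_rot: [-1.471, -0.659, 0.653]
contact_force: [0.0, -0.4, -0.0]
opening: 0.043
```

send_rows(
  deltas=[
    [0,-0.02,-0.01,0.03,0,0,0],
    [0,-0.04,-0.02,0.06,0,0,0],
    [0,-0.06,-0.02,0.09,0,0,0],
    [0,-0.08,-0.02,0.11,0,0,0],
    [0,-0.1,-0.02,0.13,0,0,0],
    [0,-0.1,-0.02,0.13,0,0,0],
    [0,-0.1,-0.02,0.13,0,0,0],
    [0,-0.1,-0.02,0.13,0,0,0],
    [0,-0.1,-0.02,0.13,0,0,0],
    [0,-0.1,-0.02,0.13,0,0,0],
  ],
)

```text
t: 30.25
tool_pos: [0.4126, -0.1192, 0.2631]
tool_rot: [-1.468, -0.656, 0.655]
contact_force: [-0.8, 0.8, -0.8]
opening: 0.0426
```

Run:
```python
from fit import *; from mv import *; import pickle
s=get_image("scene"); save("s17.png",s["frame"])
d=get_image("top"); save("t17.png",d["frame"]); save("t17z.png",cv2.resize(d["frame"][150:250,170:330],None,fx=5,fy=5)[:600,:800]); pickle.dump((s,d),open("im17.pkl","wb"))
save("s17z.png",cv2.resize(s["frame"][170:280,180:380],None,fx=4,fy=4,interpolation=cv2.INTER_CUBIC))
o=get_obs(); print(o["t"],o["tool_pos"],o["contact_force"],o["opening"])
g=s["frame"]
# cap fit: white (blue high) vs cream
for n,im,w,z0 in (("scene",s,(200,185,250,240),.005),("top",d,(310,175,368,228),.005)):
    b=im["frame"].copy(); b[:]=b[:,:,2:3]
    p,e=fit([{**im,"frame":b}],cap,np.array([.62,-.172,.84,z0])[:3],[w],195,225) if False else (None,None)
```

```text
30.35 [ 0.41246338 -0.11920356  0.26317149] [-0.23816801  0.69633952  0.34693357] 0.04306210691545529
```

View pics/s17.png

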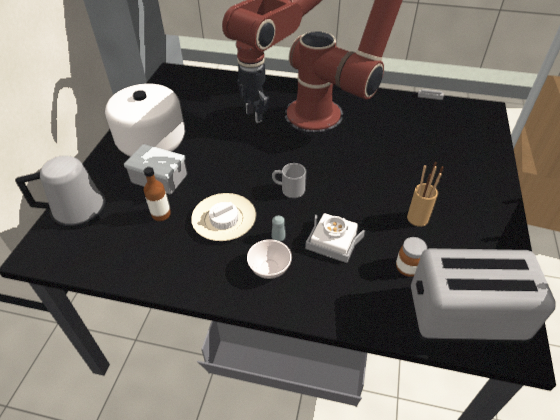

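View pics/t17.png

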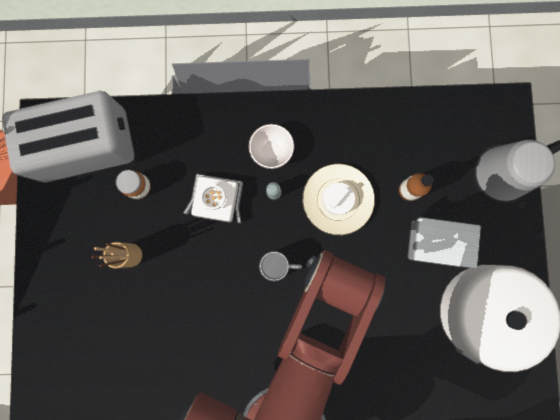

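View pics/s17z.png

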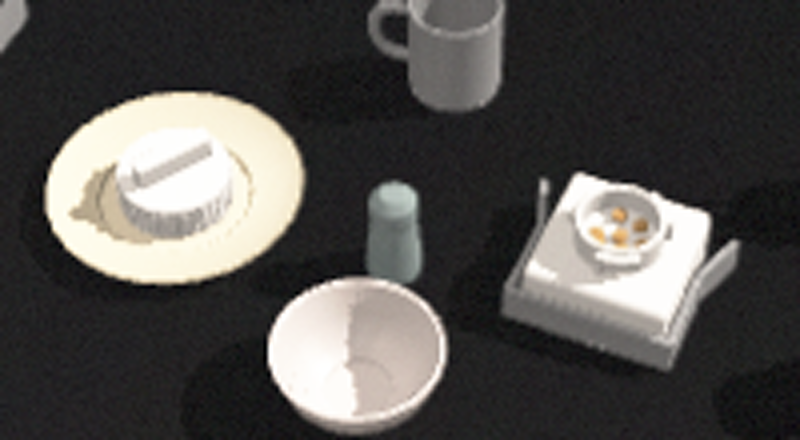

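Run:
```python
from fit import *; import pickle
s,d=pickle.load(open("im17.pkl","rb")); d0,s0=pickle.load(open("im0.pkl","rb"))
print("plate now top",fit([d],[plate[0]],np.array([.621,-.174,0]),[(298,160,380,240)],40,120)[0])
b=d["frame"].copy().astype(int)
sat=(b.max(2)-b.min(2)); m=np.clip(255-sat*6,0,255); m[b.max(2)<100]=0
g=np.repeat(m[:,:,None],3,2).astype(np.uint8); save("sat.png",cv2.resize(g[150:250,290:390],None,fx=5,fy=5))
print("cap top",fit([{**d,"frame":g}],cap,np.array([.621,-.174,.84,.005]),[(312,172,366,226)],40,200))
body=[tub[0],cyl(.033,.05,.076)]
print("tub top",fit([d],body,np.array([.630,.172,-.195]),[(186,176,238,224)],150,190))
img=d["frame"].copy(); S=5; img=cv2.resize(img[160:240,170:250],None,fx=7,fy=7,interpolation=cv2.INTER_CUBIC)
for bx,col in ((tub[0],(255,0,0)),):
    q=(proj(d,world(bx,[.62988,.17219,-.1954]))-[170,160]+.5)*7
    cv2.polylines(img,[np.round(cv2.convexHull(q.astype(np.float32))).astype(int)],True,col,1)
for bx in bracket:
    q=(proj(d,world(bx,[.62988,.17219,-.1954]))-[170,160]+.5)*7
    cv2.polylines(img,[np.round(cv2.convexHull(q.astype(np.float32))).astype(int)],True,(0,0,255),1)
save("t17o.png",img)
```

```text
plate now top [ 0.62098521 -0.17396812  0.03403757]
cap top (array([ 0.62076159, -0.1711935 ,  0.87337267,  0.01043028]), np.float64(294.0492528564735))
tub top (array([ 0.63146768,  0.17608919, -0.21382959]), np.float64(153.9470023548635))
```

View pics/t17o.png

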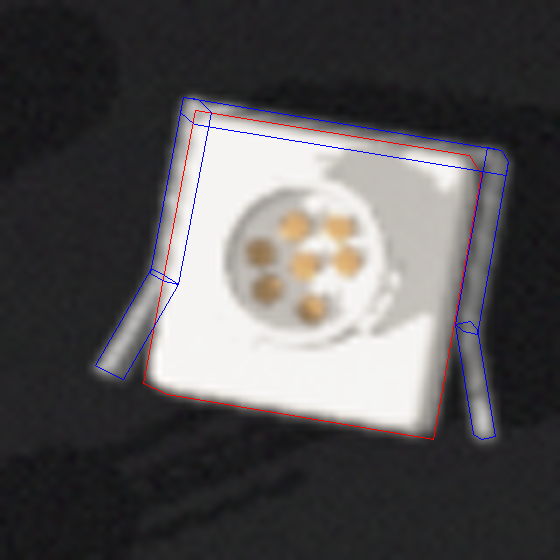

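```bash
python3 -c "
from station import *
print(get_obs()['t']); print(finish_job())"
```

```text
30.35
the job is handed in; nothing more can be done
None
```

I handed the job in at 30.35 s. The tub is home in the bracket, the cap is off, and it stands rib upwards on the plate.

**What I did**
- I pushed the tub in with two fingertips until it met the back wall at about 15 N.
- I gripped the cap's rib and pressed it down about 7 mm, reading about 13 N on the wrist. I turned it 59° anticlockwise while it was down, and it came free.
- I lifted it straight off and lowered it onto the plate until the wrist read about 6 N. I eased off before opening the fingers, then moved the arm clear.

**Last checks**
- **Tub:** the overlay in the top view shows it against the back wall and square, with the neck open. A numeric fit of the same picture put it 1.5 mm, 4 mm and about 1° off home, because the bright bracket walls confuse that fit. The overlay and the push force both say it is home.
- **Cap:** it is about 1–3 mm from the plate's middle, depending on the camera used. The top and scene cameras disagreed by 3–4 mm sideways throughout, so I relied on the wrist camera for fine placing.
- **Other things:** the plate has not moved, and the other breakfast things stand where they did, judged by eye in the scene and top pictures. The robot was touching nothing at hand-in.

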